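# Tools back into their inlays

## Task

The lamp repair is over: put the three spanners and the red-handled screwdriver away in the tool tray, each lying flat down in the cut-out made for it - every spanner in the one of its own length with its ring end pointing away from the robot, the screwdriver with its handle in the wide part. Leave the yellow-handled screwdriver lying where it is; it belongs to another set.

Things in the scene. Friction and masses are not known exactly. Their poses are not given: they have to be found in the camera images.
- spanner_long: The longest of three chromed combination spanners, 230 mm long, 8 mm thick, lying flat, 156 g. Origin: mid-length, underside; z up; +y along it to the round ring end, -y to the forked open jaw. Jaw end 46 mm wide, ring end 38 mm; straight shank 15 mm wide, 6 mm thick (1 to 7 mm above the underside), to be gripped across x within 40 mm of the origin.
- spanner_medium: The middle one of three chromed combination spanners, 184 mm long, 8 mm thick, lying flat, 100 g. Origin: mid-length, underside; z up; +y along it to the round ring end, -y to the forked open jaw. Jaw end 36 mm wide, ring end 30 mm; straight shank 12 mm wide, 6 mm thick (1 to 7 mm above the underside), to be gripped across x within 40 mm of the origin.
- spanner_short: The shortest of three chromed combination spanners, 157 mm long, 8 mm thick, lying flat, 72 g. Origin: mid-length, underside; z up; +y along it to the round ring end, -y to the forked open jaw. Jaw end 32 mm wide, ring end 25 mm; straight shank 10 mm wide, 6 mm thick (1 to 7 mm above the underside), to be gripped across x within 40 mm of the origin.
- screwdriver_red: Red-handled screwdriver, 209 mm long, lying down, 90 g; does not roll. Origin: mid-length, at the level of the handle's underside; z up; +y along it to the handle's butt, -y to the blade tip. Handle from y = +5 to +105 mm, 26 mm wide, 26 mm high; blade a 7 mm rod, 10 to 17 mm above the underside. It balances at y = +47 mm: grip across the handle there.
- screwdriver_yellow: Screwdriver with a yellow handle, 184 mm long, 26 mm high, lying among the tools: not to be moved (a shift of less than 20 mm is allowed). Origin: middle of its length; +y towards the butt of the handle.
- seat_long (a point): Fixed black inlay 76 x 270 mm with a blue-floored cut-out for the longest spanner: 246 mm long, 60 wide at the jaw, 52 at the ring, 31 at the shank, 10 deep. Point: on its centre line and floor (8 mm over the table), 96 mm from mid-module; +y to the ring end (away from robot), z up. Seated spanner's origin: 96 mm back (-y). Finger slot across mid-module, 62 mm long, 10 deep.
- seat_medium (a point): Fixed black inlay 76 x 270 mm with a blue-floored cut-out for the middle spanner: 200 mm long, 50 wide at the jaw, 44 at the ring, 28 at the shank, 10 deep. Point: on its centre line and floor (8 mm over the table), 77 mm from mid-module; +y to the ring end (away from robot), z up. Seated spanner's origin: 77 mm back (-y). Finger slot across mid-module, 62 mm long, 10 deep.
- seat_short (a point): Fixed black inlay 76 x 270 mm with a blue-floored cut-out for the shortest spanner: 173 mm long, 46 wide at the jaw, 39 at the ring, 26 at the shank, 10 deep. Point: on its centre line and floor (8 mm over the table), 65 mm from mid-module; +y to the ring end (away from robot), z up. Seated spanner's origin: 65 mm back (-y). Finger slot across mid-module, 62 mm long, 10 deep.
- seat_driver (a point): Fixed black inlay like the others, its blue-floored cut-out 226 mm long, 10 deep: 41 mm wide for the handle, 22 for the blade. Point: on its centre line and floor (8 mm over the table, rim 18), 50 mm from mid-module; +y to the handle end, z up. Seated screwdriver's origin: 50 mm back (-y), same height; handle 16 mm proud of the rim: hold it with fingertips 12 mm or more above the floor.
Not all that is in view belongs to the job. Leave any brown look-alike of the spanner_medium alone.

How it is judged:
By the outcome, as a careful person would: the job done as asked, in the order asked, and still so for the second after the job is handed in, with the robot touching nothing.
It also fails if it takes over 102 s, if anything falls off the work surface, if the arm or the gripper's body presses on something with over 40 N, if the wrist force passes 120 N, or if a joint passes its speed limit or range.

## Robot

A 7-joint arm with a two-finger parallel gripper is mounted at the origin on the work surface; the furniture and walls round the work are solid. World frame = base frame: x ahead of the robot, y to its left, z up, the work surface at z = 0. Lengths are in m, angles in degrees, forces in N, time in s.
With the tool pointing down it reaches from about 0.425 to 0.875 m from the base axis. Payload 4.7 kg.
Tool frame: the origin (TCP) lies midway between the tips of the shut fingers; the grasp point (between the pads) lies 19 mm behind it (env.grip_point_offset is the distance from the TCP to the grasp point, in m); z points along the fingers, y is the line along which they close (so a half turn about z gives the same grasp; the last joint's range is limited). The gripper opens to 87 mm and grips with 3 to 60 N. Pads are 19 mm wide; open, the fingers measure 117 mm over their backs; the gripper's body (75 mm by 190 mm) begins 51 mm behind the grasp point.
Start: joints at [74.777, 18.392, -4.016, 83.108, 1.295, 78.541, -3.26], TCP at [0.179, -0.625, 0.223] pointing down, gripper open.
Joint ranges: [-163.93, 163.93], [-17.29, 119.83], [-79.2, 71.16], [3.27, 140.29], [-89.18, 269.18], [5.43, 117.66], [-154.24, 154.24]. Speed limits (degrees/s): [147.25, 147.25, 180, 180, 180, 180, 180].

## Interface

Orientations are given as [roll, pitch, yaw] about the fixed x, y, z axes, in that order (R = Rz(yaw) Ry(pitch) Rx(roll)).
In Python, from cell import env gives the robot as it stands.
- The arm moves only by the shell command python3 -m jog 'ROWS' [FORCE]. ROWS is JSON, a list of rows, each a list of 7 numbers: the shift along the tool's x, y, z in m, then the turn, a rotation vector about the tool's x, y, z in rad, then the finger opening in m, from 0 to 0.087. A call has 1 to 12 rows; each row shifts and turns the commanded pose from where the row before left it, along the tool's axes as they then stand; what a row does not reach is not made up. A row lasts 1/12 s, in which the tool goes at most 41.7 mm and 7.16 degrees, less where a joint would pass 70% of its speed; a pose out of reach is approached as far as the arm can. A call is refused whole if a number of a shift passes 0.0417 or a number of a turn 0.125, either way. A call with a gripper value outside its range is refused whole. The fingers move at their own pace and stop on an object; FORCE is the grip in N (left out, the last holds). Time passes only in rows, so rows that do not move let the fingers close. It gives the time, the measured TCP pose, the force, the opening and the grip force at its end, in the units of the state.
- env.get_obs(): the state, without advancing time (a new reading comes with each control period).
- env.read_camera(name): name is "scene" or "top" or "wrist"; returns the picture (400x640x3 uint8, blue, green, red); there is no depth.
- env.get_calibration(name): a dict with "fov_y" (degrees; the focal length in pixels is half the picture's height over the tangent of half this angle, whatever the lens; pixels are square), "cx", "cy" (the principal point, pixels), "k1" (the pictures are not rectified: a ray, as slopes to the right and down, at radius r is drawn at 1 + k1 r^2 times it, then the intrinsics apply), "pose" (4x4, takes a point from camera to world coordinates). Camera axes: x right, y up, looking along -z (the intrinsics and any distortion apply to the point x, -y, -z); pixel columns grow to the right and rows downward; lengths in m; the calibration is good to about 2 mm. A picture is of the moment at which its call begins: read the wrist's pose just before it. get_calibration takes no time and is no camera call; for the wrist camera it gives the pose at the moment of the call.
- env.sign_off(): hands the job in; it is judged then, once.
The state is a dict: "time_s": time; "qpos": joint angles; "joint_velocities": joint speeds; "effort": joint torques, N m; "tool_pos": TCP position; "tool_rot": TCP orientation; "force": force on the tool from outside, world axes, zero at the start; "wrist_torque": the same for the moment, N m; "grip_width": finger opening in m; "grasp_force": force on a finger pad.
Only numpy, scipy, OpenCV 4.12 (cv2) and the standard library are available. Lean on these libraries where they do the work, as an engineer would, in place of code of your own. Each camera call takes 0.05 s, during which the arm holds its last target. There are 200 camera calls.

## Working session

There is one attempt and no reset: what is moved stays moved. The work goes in short steps, Python scripts to look and compute and a shell command to move; the robot and the scene stay as the last step left them, time stands still between calls to the robot, and variables do not carry over. Pictures are saved under pics/ and viewed, at most 14 in all, crops included, and the job is handed in when it is done.

```bash
ls; mkdir -p pics; python3 - <<'E'
from cell import env
import cv2
o=env.get_obs(); print({k:o[k] for k in('time_s','tool_pos','tool_rot','grip_width')},env.grip_point_offset)
for n in('top','scene'):
    cv2.imwrite(f'pics/{n}0.png',env.read_camera(n)); c=env.get_calibration(n); print(n,c)
E
```

```text
pics
{'time_s': 0.0, 'tool_pos': array([ 0.17930382, -0.62421801,  0.22146997]), 'tool_rot': array([-1.79891945e+02,  7.38451410e-03,  1.60336244e+01]), 'grip_width': 0.08660813420254447} 0.0187
top {'fov_y': 48.81161133298977, 'cx': 321.82465858752806, 'cy': 198.18805913026011, 'k1': -0.08569774555959736, 'pose': array([[ 0.45699283,  0.76898085, -0.44701903, -0.20940731],
       [-0.88941902,  0.38966432, -0.23894668, -0.27574344],
       [-0.00955806,  0.50678415,  0.86201999,  1.27087532],
       [ 0.        ,  0.        ,  0.        ,  1.        ]])}
scene {'fov_y': 42.48958555182928, 'cx': 321.63802125212237, 'cy': 204.3712113714333, 'k1': -0.12864095706993087, 'pose': array([[-0.63198207,  0.51798749, -0.57644395, -0.48895129],
       [-0.77497937, -0.42012683,  0.47212331,  0.83364521],
       [ 0.0023744 ,  0.74510564,  0.66694224,  1.12107681],
       [ 0.        ,  0.        ,  0.        ,  1.        ]])}
```

View pics/top0.png

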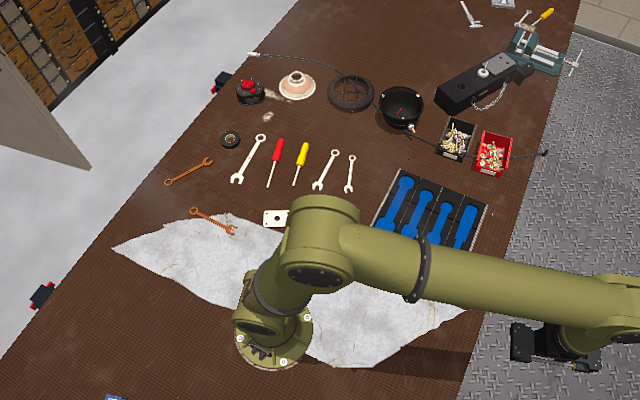

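View pics/scene0.png

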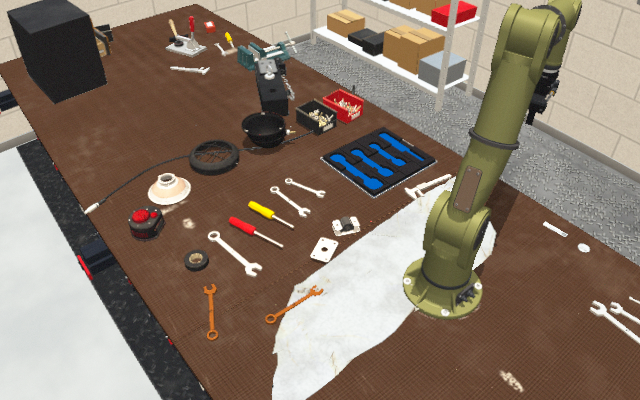

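The top view shows the tool group: long spanner (248,158), red screwdriver (275,163), yellow screwdriver (301,163), medium spanner (326,170) and short spanner (350,174). The tray is at (430,210).

Look-alikes to rule out:
- **Top view:** brown spanners at (189,172) and (212,220), and far spanners and a yellow tool at (470,14) and (545,15).
- **Scene view:** a caliper at (430,185) and spanners at (615,320).

I choose the chromed tools in the row. Next I measure them in both views.

```bash
cat > h.py <<'E'
from cell import env
import cv2, numpy as np
def plane(c,uv,z):
    f=200/np.tan(np.radians(c['fov_y']/2)); K=np.array([[f,0,c['cx']],[0,f,c['cy']],[0,0,1]])
    p=cv2.undistortPoints(np.float64(uv).reshape(-1,1,2),K,np.array([c['k1'],0,0,0.])).reshape(-1,2)
    d=np.c_[p[:,0],-p[:,1],-np.ones(len(p))]@c['pose'][:3,:3].T; o=c['pose'][:3,3]
    return (o+d*((z-o[2])/d[:,2])[:,None])[:,:2]
def masks(im):
    h=cv2.cvtColor(im,cv2.COLOR_BGR2HSV); r=lambda a,b:cv2.inRange(h,a,b)
    return dict(blue=r((100,130,60),(125,255,255)),red=r((0,180,90),(6,255,255))|r((174,180,90),(180,255,255)),
      yel=r((22,160,120),(35,255,255)),chrome=r((0,0,120),(180,60,255)))
def blobs(c,m,z,amin=25,box=None):
    out=[]
    n,l,s,ce=cv2.connectedComponentsWithStats(m)
    for i in range(1,n):
        if s[i,4]<amin: continue
        if box and not(box[0]<ce[i][0]<box[2] and box[1]<ce[i][1]<box[3]): continue
        v,u=np.nonzero(l==i); P=plane(c,np.c_[u,v],z)
        (cx,cy),(w,hh),a=cv2.minAreaRect(P.astype(np.float32)*1000)
        m0=P.mean(0); _,_,V=np.linalg.svd(P-m0,full_matrices=False); d=V[0]; t=(P-m0)@d; q=(P-m0)@V[1]
        mid=np.array([cx,cy])/1e3
        e=[np.ptp(q[t>t.max()-.03]),np.ptp(q[t<t.min()+.03])]
        out.append((ce[i].round(),mid.round(4),sorted((round(w),round(hh))),round(np.degrees(np.arctan2(d[1],d[0])),1),np.round(e,3)))
    return out
E
python3 - <<'E'
from h import *
for n,box in(('top',(225,125,365,195)),('scene',(195,170,335,280))):
    im=cv2.imread(f'pics/{n}0.png'); c=env.get_calibration(n); M=masks(im)
    for k,z in(('chrome',.006),('red',.013),('yel',.013),('blue',.011)):
        for b in blobs(c,M[k],z,20,box if k!='blue' else None): print(n,k,*b)
im=cv2.imread('pics/top0.png')[120:260,150:500]; cv2.imwrite('pics/crop0.png',cv2.resize(im,None,fx=2.25,fy=2.25,interpolation=2))
E
```

```text
top chrome [247. 161.] [0.4765 0.3837] [45, 230] -174.4 [0.046 0.038]
top chrome [325. 171.] [0.5579 0.1176] [36, 185] -177.0 [0.036 0.029]
top chrome [350. 175.] [0.579  0.0339] [28, 155] -160.9 [0.028 0.025]
top chrome [271. 174.] [0.4541 0.2764] [8, 110] -163.1 [0.007 0.007]
top chrome [296. 175.] [0.4889 0.1964] [8, 85] -166.5 [0.008 0.007]
top red [278. 150.] [0.5511 0.3025] [29, 106] -162.7 [0.029 0.024]
top yel [302. 154.] [0.5731 0.2167] [25, 100] -166.0 [0.025 0.021]
top blue [395. 204.] [ 0.5414 -0.152 ] [60, 228] 179.3 [0.06 0.05]
top blue [417. 214.] [ 0.5359 -0.2316] [49, 192] 179.4 [0.049 0.044]
top blue [439. 223.] [ 0.5366 -0.3087] [47, 163] -179.6 [0.047 0.039]
top blue [465. 225.] [ 0.5585 -0.3841] [42, 173] 179.4 [0.022 0.042]
top blue [113. 397.] [-0.3692  0.2917] [10, 47] -64.0 [0.009 0.011]
scene chrome [305. 188.] [0.58  0.033] [37, 161] -160.9 [0.037 0.029]
scene chrome [291. 202.] [0.5564 0.1145] [40, 189] -176.8 [0.041 0.031]
scene chrome [283. 221.] [0.4925 0.1884] [10, 82] -166.2 [0.01  0.008]
scene chrome [236. 255.] [0.4759 0.3837] [48, 234] -174.3 [0.048 0.038]
scene chrome [268. 239.] [0.4578 0.269 ] [10, 110] -163.6 [0.009 0.009]
scene red [242. 225.] [0.5491 0.3028] [34, 111] -166.0 [0.034 0.03 ]
scene yel [261. 209.] [0.5729 0.2155] [33, 110] -168.3 [0.032 0.03 ]
scene blue [398. 145.] [ 0.5364 -0.3819] [41, 219] 179.6 [0.016 0.034]
scene blue [387. 155.] [ 0.5357 -0.3077] [39, 166] -179.5 [0.039 0.031]
scene blue [373. 163.] [ 0.5357 -0.2312] [43, 194] -179.7 [0.043 0.038]
scene blue [357. 172.] [ 0.5348 -0.1533] [54, 241] -180.0 [0.054 0.045]
```

View pics/crop0.png

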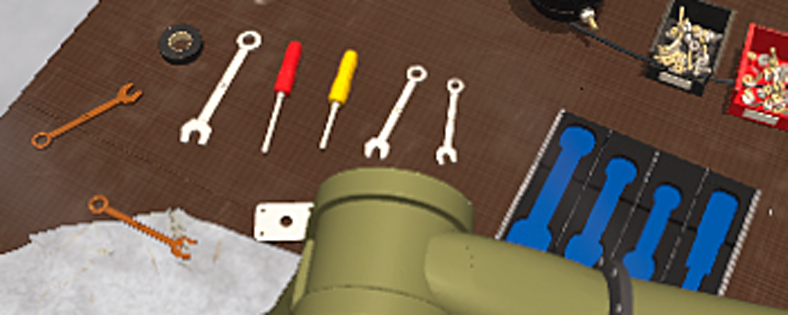

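The crop confirms the choice. All three rings and the screwdriver handles point away from the robot, and the tray cut-outs run long, medium, short, driver going towards -y. First I look at the tray with the wrist camera.

```bash
python3 -m jog '[[0,0,0,0,0,0.0933,0.087],[0,0,0,0,0,0.0933,0.087],[0,0,0,0,0,0.0933,0.087]]' 
python3 -m jog '[[0.0265,-0.029,-0.008,0,0,0,0.03],[0.0265,-0.029,-0.008,0,0,0,0.03],[0.0265,-0.029,-0.008,0,0,0,0.03],[0.0265,-0.029,-0.008,0,0,0,0.03],[0.0265,-0.029,-0.008,0,0,0,0.03],[0.0265,-0.029,-0.008,0,0,0,0.03],[0.0265,-0.029,-0.008,0,0,0,0.03],[0.0265,-0.029,-0.008,0,0,0,0.03],[0.0265,-0.029,-0.008,0,0,0,0.03],[0.0265,-0.029,-0.008,0,0,0,0.03],[0.0265,-0.029,-0.008,0,0,0,0.03],[0.0265,-0.029,-0.008,0,0,0,0.03]]' 
python3 -m jog '[[0,0,0,0,0,0,0.03],[0,0,0,0,0,0,0.03]]' 
python3 - <<'E'
from h import *
c=env.get_calibration('wrist'); im=env.read_camera('wrist'); cv2.imwrite('pics/w0.png',im); print(c)
for b in blobs(c,masks(im)['blue'],.011,300): print(*b)
E
```

```text
time_s: 0.35
tool_pos: [0.1794, -0.6244, 0.2219]
tool_rot: [-179.9, 0.0, -0.3]
force: [-0.9, 0.5, 0.3]
grip_width: 0.0871
grasp_force: 0.0
time_s: 1.35
tool_pos: [0.4983, -0.2751, 0.3187]
tool_rot: [180.0, 0.0, -0.0]
force: [0.5, -1.3, -0.3]
grip_width: 0.0304
grasp_force: 0.0
time_s: 1.52
tool_pos: [0.4994, -0.2737, 0.3187]
tool_rot: [-180.0, -0.0, 0.4]
force: [-0.3, -0.8, -1.4]
grip_width: 0.0301
grasp_force: 0.0
{'fov_y': 66.88209439735871, 'cx': 319.3136565667761, 'cy': 208.9124634251188, 'k1': -0.05531860936456269, 'pose': array([[ 6.31257306e-03,  9.69783819e-01,  2.43884185e-01,
         5.65668018e-01],
       [-9.99978943e-01,  6.48904381e-03,  7.98347770e-05,
        -2.73013594e-01],
       [-1.50515269e-03, -2.43879553e-01,  9.69804361e-01,
         4.81704601e-01],
       [ 0.00000000e+00,  0.00000000e+00,  0.00000000e+00,
         1.00000000e+00]])}
[240. 152.] [ 0.5322 -0.1527] [58, 244] 179.8 [0.058 0.05 ]
[391. 143.] [ 0.5318 -0.3823] [40, 225] 179.8 [0.022 0.04 ]
[291. 154.] [ 0.5317 -0.2298] [50, 200] 180.0 [0.05  0.043]
[341. 155.] [ 0.5318 -0.3043] [46, 172] 179.7 [0.046 0.039]
```

View pics/w0.png

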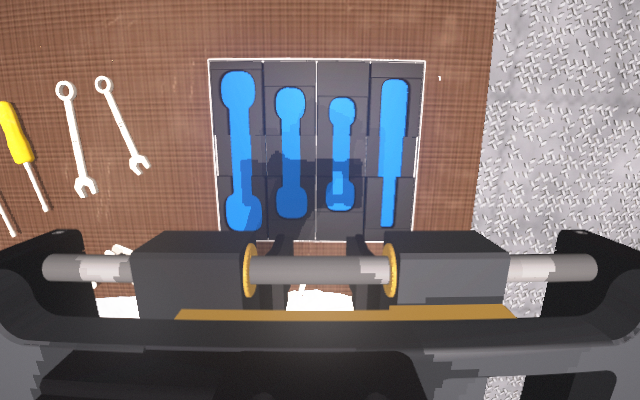

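The wrist picture shows the tray clearly. The cut-outs are at (240,152), (291,154), (341,155) and (391,143), and the finger slots are the dark band at rows 135–178. I use mid-module x=0.5335 and y=-0.1525, -0.230, -0.3065, -0.3825. Next I go over the long spanner.

```bash
cat >> h.py <<'E'
def rel(x,y,z,yaw):
    "world target -> total tool shift (at present yaw) and turn about tool z"
    o=env.get_obs(); p=o['tool_pos']; a=np.radians(o['tool_rot'][2]); dx,dy=x-p[0],y-p[1]
    print('t',round(o['time_s'],2),'shift',np.round([np.cos(a)*dx+np.sin(a)*dy,np.sin(a)*dx-np.cos(a)*dy,p[2]-z],4),'turn z',round(a-np.radians(yaw),4),'w',round(o['grip_width'],4))
def look(k,z,near,r=.08,name=None):
    c=env.get_calibration('wrist'); im=env.read_camera('wrist')
    if name: cv2.imwrite(f'pics/{name}.png',im)
    for b in blobs(c,masks(im)[k],z,150):
        if np.hypot(*(b[1]-near))<r: print(k,*b)
E
python3 -m jog '[[-0.0013,-0.0365,0.011,0,0,0,0.03],[-0.0013,-0.0365,0.011,0,0,0,0.03],[-0.0013,-0.0365,0.011,0,0,0,0.03],[-0.0013,-0.0365,0.011,0,0,0,0.03],[-0.0013,-0.0365,0.011,0,0,0,0.03],[-0.0013,-0.0365,0.011,0,0,0,0.03],[-0.0013,-0.0365,0.011,0,0,0,0.03],[-0.0013,-0.0365,0.011,0,0,0,0.03],[-0.0013,-0.0365,0.011,0,0,0,0.03]]' 
python3 -c "
from h import *
rel(.476,.3837,.12,5.6)
for k in('chrome','red','yel'): look(k,.006 if k=='chrome' else .013,(.53,.15),.3,'w1')"
python3 -m jog '[[-0.0013,-0.0365,0.011,0,0,0,0.035],[-0.0013,-0.0365,0.011,0,0,0,0.035],[-0.0013,-0.0365,0.011,0,0,0,0.035],[-0.0013,-0.0365,0.011,0,0,0,0.035],[-0.0013,-0.0365,0.011,0,0,0,0.035],[-0.0013,-0.0365,0.011,0,0,0,0.035],[-0.0013,-0.0365,0.011,0,0,0,0.035],[-0.0013,-0.0365,0.011,0,0,0,0.035],[-0.0013,-0.0365,0.011,0,0,0,0.035],[0,0,0,0,0,-0.098,0.035],[0,0,0,0,0,0,0.035]]' 
python3 -c "
from h import *
rel(.476,.3837,.0025,5.6); look('chrome',.006,(.47,.38),.1,'w2');look('red',.013,(.55,.3))"
```

```text
time_s: 2.32
tool_pos: [0.4852, 0.051, 0.2187]
tool_rot: [179.9, 0.0, -0.2]
force: [0.8, -0.3, -0.9]
grip_width: 0.0299
grasp_force: 0.0
t 2.32 shift [-0.0105 -0.3326  0.0987] turn z -0.1017 w 0.0299
chrome [332. 110.] [0.5773 0.0376] [32, 158] -161.0 [0.032 0.026]
chrome [264. 128.] [0.556 0.119] [37, 185] -176.9 [0.037 0.031]
chrome [ 62. 171.] [0.4912 0.3842] [44, 200] -172.6 [0.027 0.044]
chrome [203. 191.] [0.4804 0.1987] [10, 87] -165.7 [0.01  0.009]
chrome [140. 206.] [0.4594 0.2831] [11, 84] -163.3 [0.008 0.011]
chrome [ 89. 269.] [0.3721 0.3806] [39, 135] -88.6 [0.038 0.029]
chrome [320. 276.] [0.3487 0.052 ] [76, 190] -91.0 [0.033 0.034]
red [124. 130.] [0.5514 0.2992] [16, 101] -161.1 [0.014 0.017]
yel [184. 114.] [0.5723 0.2188] [28, 101] -165.9 [0.028 0.025]
time_s: 3.38
tool_pos: [0.4739, 0.3803, 0.1187]
tool_rot: [179.9, 0.2, 5.8]
force: [0.7, -0.1, -0.2]
grip_width: 0.0348
grasp_force: 0.0
t 3.38 shift [ 0.0025 -0.0032  0.1162] turn z 0.0042 w 0.0348
chrome [317. 157.] [0.5067 0.3857] [37, 169] -174.3 [0.015 0.037]
chrome [424. 210.] [0.4778 0.2817] [9, 40] -163.3 [0.006 0.009]
chrome [333. 272.] [0.4067 0.3739] [25, 159] -82.4 [0.026 0.011]
chrome [316. 294.] [0.3783 0.3737] [29, 46] -82.7 [0.029 0.029]
red [411. 135.] [0.5473 0.3037] [29, 102] -163.3 [0.028 0.025]
```

View pics/w2.png

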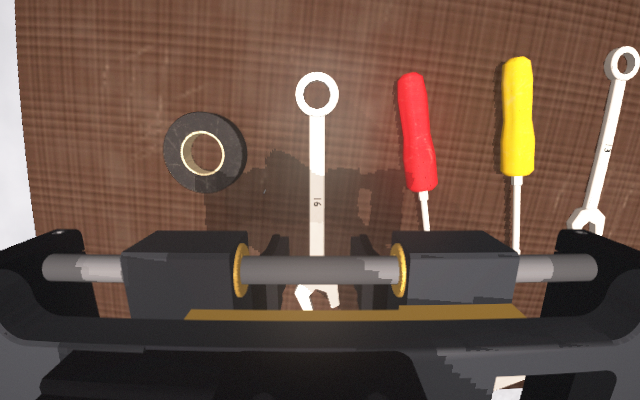

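The wrist picture shows the shank centred under the gripper, with the ring at (317,94). Now I descend and grip.

```bash
python3 -m jog '[[0.0025,-0.0035,0.03,0,0,0,0.035],[0,0,0.03,0,0,0,0.035],[0,0,0.03,0,0,0,0.035],[0,0,0.016,0,0,0,0.035],[0,0,0.0095,0,0,0,0.035],[0,0,0,0,0,0,0.035],[0,0,0,0,0,0,0.005],[0,0,0,0,0,0,0.005],[0,0,0,0,0,0,0.005],[0,0,0,0,0,0,0.005],[0,0,0,0,0,0,0.005]]' 30
python3 -m jog '[[0,0,-0.01,0,0,0,0.005],[0,0,-0.02,0,0,0,0.005],[0,0,-0.03,0,0,0,0.005],[0,0,-0.03,0,0,0.098,0.005],[0,0,0,0,0,0,0.005],[0,0,0,0,0,0,0.005]]' 
python3 -c "
from h import *
rel(.5335,-.1525,.09,0); look('chrome',.09,(.47,.38),.15)"
```

```text
time_s: 4.4
tool_pos: [0.4772, 0.3841, 0.0063]
tool_rot: [-180.0, -0.1, 5.6]
force: [-1.8, 1.1, 19.0]
grip_width: 0.0109
grasp_force: 29.1
time_s: 4.9
tool_pos: [0.4774, 0.3854, 0.0979]
tool_rot: [-179.9, -0.2, 0.0]
force: [0.2, -0.0, -0.8]
grip_width: 0.0052
grasp_force: 0.0
t 4.9 shift [0.0558 0.538  0.0079] turn z 0.0005 w 0.0052
chrome [315. 153.] [0.5228 0.3914] [25, 103] -174.7 [0.01  0.025]
chrome [540. 207.] [0.4996 0.2536] [7, 58] -165.8 [0.006 0.007]
chrome [440. 214.] [0.4958 0.314 ] [6, 34] -163.2 [0.006 0.006]
chrome [114. 270.] [0.4605 0.515 ] [17, 82] -90.8 [0.014 0.016]
chrome [506. 271.] [0.4606 0.2638] [16, 70] -90.1 [0.016 0.016]
chrome [320. 273.] [0.4599 0.3856] [9, 29] 91.4 [0.009 0.009]
chrome [320. 298.] [0.4437 0.3861] [8, 18] 174.2 [0.008 0.008]
```

The grip slipped over the top of the shank because it was too shallow. I check where the spanner lies and go lower, watching the contact force.

```bash
python3 -m jog '[[0,0,0,0,0,-0.098,0.035],[0,0,0,0,0,0,0.035],[0,0,0,0,0,0,0.035]]' 
python3 -c "
from h import *
look('chrome',.006,(.49,.38),.1)
c=env.get_calibration('top'); 
for b in blobs(c,masks(env.read_camera('top'))['chrome'],.006,20,(225,125,280,195)): print('top',*b)
c=env.get_calibration('scene'); im=env.read_camera('scene'); cv2.imwrite('pics/s1.png',im)
for b in blobs(c,masks(im)['chrome'],.006,20,(195,170,335,280)): print('scene',*b)
rel(.476,.3837,.02,5.6)"
python3 -m jog '[[0,0,0.03,0,0,0,0.035],[0,0,0.03,0,0,0,0.035],[0,0,0.026,0,0,0,0.035],[0,0,0.005,0,0,0,0.035],[0,0,0,0,0,0,0.035]]' 
python3 -m jog '[[0,0,0.002,0,0,0,0.035],[0,0,0,0,0,0,0.035]]'
python3 -m jog '[[0,0,0.002,0,0,0,0.035],[0,0,0,0,0,0,0.035]]'
```

```text
time_s: 5.2
tool_pos: [0.4756, 0.3834, 0.0938]
tool_rot: [179.9, 0.1, 5.5]
force: [0.3, 0.4, 0.1]
grip_width: 0.0177
grasp_force: 0.0
chrome [318. 154.] [0.5128 0.3885] [38, 156] -174.2 [0.014 0.038]
chrome [437. 214.] [0.483  0.2815] [9, 29] -163.4 [0.009 0.009]
chrome [320. 273.] [0.4219 0.3787] [23, 86] 96.4 [0.016 0.023]
chrome [319. 297.] [0.395  0.3764] [26, 38] -82.9 [0.027 0.027]
top [244. 166.] [0.4578 0.3849] [43, 193] -174.4 [0.044 0.015]
scene [305. 188.] [0.5789 0.0363] [37, 160] -160.8 [0.037 0.032]
scene [220. 187.] [0.7651 0.2562] [19, 65] 57.1 [0.019 0.019]
scene [290. 202.] [0.5565 0.1148] [40, 189] -176.9 [0.04  0.033]
scene [283. 221.] [0.4925 0.1884] [10, 82] -166.2 [0.01  0.008]
scene [235. 255.] [0.4759 0.3842] [48, 234] -174.3 [0.048 0.04 ]
scene [268. 239.] [0.4576 0.2696] [8, 110] -163.5 [0.008 0.007]
t 5.35 shift [ 0.     -0.      0.0743] turn z -0.0011 w 0.0289
time_s: 5.77
tool_pos: [0.475, 0.3829, 0.0024]
tool_rot: [179.9, 0.2, 5.6]
force: [-0.5, -0.2, -0.1]
grip_width: 0.0354
grasp_force: 0.0
time_s: 5.93
tool_pos: [0.4766, 0.3844, 0.0025]
tool_rot: [-180.0, -0.0, 5.6]
force: [-0.0, -0.5, -0.0]
grip_width: 0.0351
grasp_force: 0.0
time_s: 6.1
tool_pos: [0.4768, 0.3843, 0.0006]
tool_rot: [-180.0, -0.1, 5.6]
force: [0.3, 0.4, 0.4]
grip_width: 0.0348
grasp_force: 0.0
```

```bash
python3 -m jog '[[0,0,0,0,0,0,0.012],[0,0,0,0,0,0,0.012],[0,0,0,0,0,0,0.012],[0,0,0,0,0,0,0.012]]' 15
```

```text
time_s: 6.43
tool_pos: [0.4766, 0.3842, 0.0005]
tool_rot: [-180.0, -0.0, 5.6]
force: [0.3, -0.1, 3.2]
grip_width: 0.017
grasp_force: 1.6
```

```bash
python3 -m jog '[[0,0,0,0,0,0,0.008],[0,0,0,0,0,0,0.008],[0,0,0,0,0,0,0.008],[0,0,0,0,0,0,0.008]]' 15
```

```text
time_s: 6.77
tool_pos: [0.4767, 0.3842, 0.0005]
tool_rot: [-180.0, -0.0, 5.6]
force: [0.9, -0.8, 5.6]
grip_width: 0.0137
grasp_force: 15.9
```

```bash
python3 -m jog '[[0,0,0,0,0,0,0.005],[0,0,0,0,0,0,0.005],[0,0,-0.005,0,0,0,0.005],[0,0,-0.01,0,0,0,0.005],[0,0,-0.01,0,0,0,0.005],[0,0,0,0,0,0,0.005]]' 30; python3 -c "
from h import *
cv2.imwrite('pics/w3.png',env.read_camera('wrist'))"
```

```text
time_s: 7.27
tool_pos: [0.4773, 0.385, 0.0273]
tool_rot: [-179.9, -0.2, 5.6]
force: [0.1, 1.3, -1.0]
grip_width: 0.0134
grasp_force: 30.0
```

View pics/w3.png

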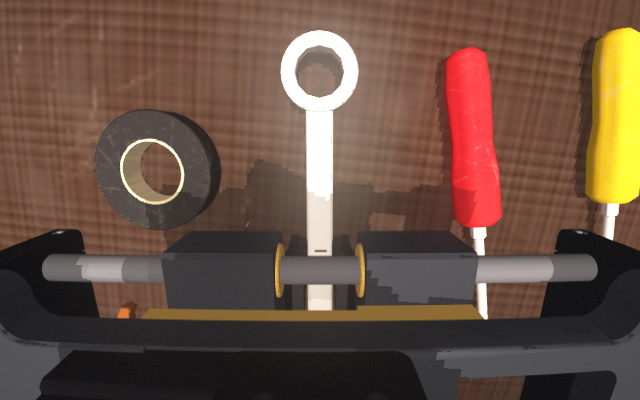

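The spanner is held level, with the ring at (319,70) and the shank between the fingers. Now I carry it to the tray.

```bash
python3 -m jog '[[0,0,-0.03,0,0,0,0.005],[0,0,-0.03,0,0,0,0.005],[0,0,-0.01,0,0,0.049,0.005],[0,0,0,0,0,0.049,0.005],[0.004,0.025,0,0,0,0,0.005],[0.004,0.039,0,0,0,0,0.005],[0.004,0.039,0,0,0,0,0.005],[0.004,0.039,0,0,0,0,0.005],[0.004,0.039,0,0,0,0,0.005],[0.004,0.039,0,0,0,0,0.005],[0.004,0.039,0,0,0,0,0.005],[0.004,0.039,0,0,0,0,0.005]]'
python3 -m jog '[[0.004,0.039,0,0,0,0,0.005],[0.004,0.039,0,0,0,0,0.005],[0.004,0.039,0,0,0,0,0.005],[0.004,0.039,0,0,0,0,0.005],[0.004,0.039,0,0,0,0,0.005],[0.004,0.039,0,0,0,0,0.005],[0.004,0.02,0,0,0,0,0.005],[0,0,0,0,0,0,0.005],[0,0,0,0,0,0,0.005]]'
python3 -c "
from h import *
rel(.5335,-.1525,.035,0); cv2.imwrite('pics/w4.png',env.read_camera('wrist'))"
```

```text
time_s: 8.32
tool_pos: [0.5079, 0.0839, 0.095]
tool_rot: [180.0, -0.0, -0.0]
force: [0.9, -0.1, -2.9]
grip_width: 0.0132
grasp_force: 30.0
time_s: 9.07
tool_pos: [0.5358, -0.1695, 0.0945]
tool_rot: [-180.0, 0.0, -0.2]
force: [-0.0, 0.2, -2.0]
grip_width: 0.0135
grasp_force: 30.0
t 9.07 shift [-0.0023 -0.017   0.0595] turn z -0.0035 w 0.0135
```

View pics/w4.png

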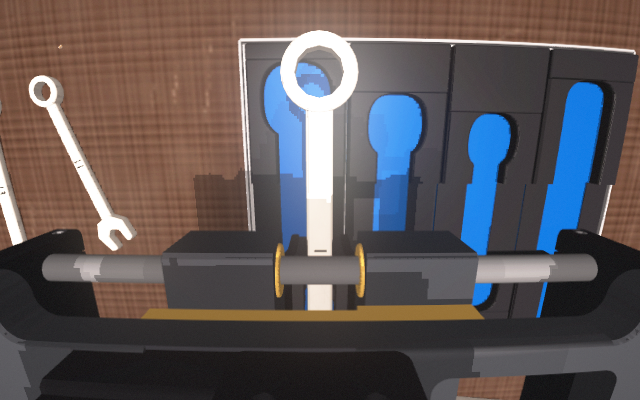

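The spanner hangs straight and is 17 mm to the right of its cut-out. I correct the position, then lower it.

```bash
python3 -m jog '[[-0.0023,-0.017,0,0,0,-0.0035,0.005],[0,0,0.03,0,0,0,0.005],[0,0,0.03,0,0,0,0.005],[0,0,0.008,0,0,0,0.005],[0,0,0,0,0,0,0.005]]'
python3 -c "
from h import *
rel(.5335,-.1525,.009,0); look('blue',.011,(.53,-.2),.15)"
```

```text
time_s: 9.53
tool_pos: [0.5314, -0.148, 0.0247]
tool_rot: [-179.8, 0.3, 0.4]
force: [-0.2, 0.3, -1.3]
grip_width: 0.0133
grasp_force: 30.0
t 9.53 shift [0.002  0.0045 0.0157] turn z 0.0067 w 0.0133
blue [356.  63.] [ 0.6353 -0.1608] [32, 57] -151.6 [0.023 0.039]
blue [461. 147.] [ 0.5813 -0.2281] [41, 100] -179.7 [0.028 0.041]
blue [580. 169.] [ 0.571 -0.307] [32, 94] 174.3 [0.026 0.032]
blue [347. 176.] [ 0.574  -0.1645] [9, 20] 163.8 [0.01 0.01]
blue [344. 229.] [ 0.5407 -0.1609] [10, 16] 131.5 [0.013 0.013]
blue [537. 302.] [ 0.4904 -0.2942] [11, 28] 175.7 [0.011 0.011]
```

```bash
python3 -m jog '[[0.0015,0.004,0,0,0,0,0.005],[0,0,0.006,0,0,0,0.005],[0,0,0.004,0,0,0,0.005],[0,0,0,0,0,0,0.005]]'
python3 -m jog '[[0,0,0.003,0,0,0,0.005],[0,0,0.002,0,0,0,0.005],[0,0,0,0,0,0,0.005]]'
```

```text
time_s: 9.92
tool_pos: [0.5353, -0.1553, 0.0169]
tool_rot: [180.0, 0.0, 0.2]
force: [-0.3, 0.3, -2.3]
grip_width: 0.0135
grasp_force: 30.0
time_s: 10.17
tool_pos: [0.5352, -0.155, 0.0116]
tool_rot: [-180.0, 0.0, 0.2]
force: [-1.0, 0.3, -2.4]
grip_width: 0.0138
grasp_force: 30.0
```

```bash
python3 -m jog '[[-0.001,-0.0025,0.001,0,0,0,0.005],[0,0,0.001,0,0,0,0.005],[0,0,0,0,0,0,0.005]]'
python3 -m jog '[[0,0,0,0,0,0,0.026],[0,0,0,0,0,0,0.026],[0,0,0,0,0,0,0.026],[0,0,0,0,0,0,0.026],[0,0,-0.01,0,0,0,0.026],[0,0,-0.02,0,0,0,0.026],[0,0,-0.03,0,0,0,0.026],[0,0,-0.03,0,0,0,0.026],[0,0,-0.01,0,0,0,0.026]]'
python3 -c "
from h import *
cv2.imwrite('pics/w5.png',env.read_camera('wrist')); rel(.557,.117,.1,3.1)"
```

```text
time_s: 10.42
tool_pos: [0.5343, -0.1522, 0.0099]
tool_rot: [-180.0, 0.0, 0.2]
force: [-0.3, 0.2, -1.5]
grip_width: 0.0136
grasp_force: 30.0
time_s: 11.17
tool_pos: [0.5374, -0.1529, 0.1154]
tool_rot: [179.8, -0.4, 0.2]
force: [1.3, -0.0, 0.2]
grip_width: 0.0259
grasp_force: 0.0
t 11.22 shift [ 0.0202 -0.2701  0.0157] turn z -0.0505 w 0.0262
```

View pics/w5.png

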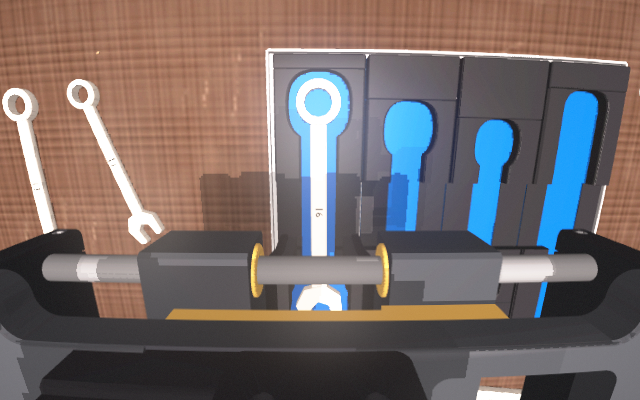

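The long spanner is seated: ring at (318,102), inside its cut-out with blue all round. Next is the medium one.

```bash
python3 -m jog '[[0.0028,-0.038,0,0,0,0,0.033],[0.0028,-0.038,0,0,0,0,0.033],[0.0028,-0.038,0,0,0,0,0.033],[0.0028,-0.038,0,0,0,0,0.033],[0.0028,-0.038,0,0,0,0,0.033],[0.0028,-0.038,0,0,0,0,0.033],[0.0028,-0.038,0,0,0,0,0.033],[0,0,0,0,0,-0.0505,0.033],[0,0,0.03,0,0,0,0.033],[0,0,0.03,0,0,0,0.033],[0,0,0,0,0,0,0.033],[0,0,0,0,0,0,0.033]]'
python3 -c "
from h import *
rel(.557,.117,.001,3.1); look('chrome',.006,(.58,.117),.1)"
```

```text
time_s: 12.22
tool_pos: [0.5513, 0.1132, 0.0484]
tool_rot: [180.0, 0.3, 3.1]
force: [-0.1, 0.1, -0.6]
grip_width: 0.0332
grasp_force: 0.0
t 12.22 shift [ 0.0059 -0.0035  0.0474] turn z 0.0001 w 0.0332
chrome [314. 162.] [0.589 0.12 ] [30, 118] -177.0 [0.012 0.03 ]
chrome [422. 150.] [0.6016 0.0483] [27, 104] -160.9 [0.011 0.027]
chrome [319. 276.] [0.5074 0.1113] [42, 113] -85.8 [0.021 0.02 ]
```

```bash
python3 -m jog '[[0.0055,-0.004,0.03,0,0,0,0.033],[0,0,0.012,0,0,0,0.033],[0,0,0.005,0,0,0,0.033],[0,0,0,0,0,0,0.033]]'
python3 -m jog '[[0,0,0,0,0,0,0.033]]'
```

```text
time_s: 12.6
tool_pos: [0.5578, 0.1174, 0.0027]
tool_rot: [180.0, 0.1, 3.1]
force: [0.1, 1.2, 0.1]
grip_width: 0.0332
grasp_force: 0.0
time_s: 12.68
tool_pos: [0.5589, 0.1178, 0.004]
tool_rot: [180.0, -0.0, 3.1]
force: [0.5, 0.3, -0.9]
grip_width: 0.0331
grasp_force: 0.0
```

```bash
python3 -m jog '[[-0.0015,0,0.003,0,0,0,0.033],[0,0,0,0,0,0,0.033]]'
python3 -m jog '[[0,0,0,0,0,0,0.01],[0,0,0,0,0,0,0.01],[0,0,0,0,0,0,0.01],[0,0,0,0,0,0,0.006],[0,0,0,0,0,0,0.006],[0,0,0,0,0,0,0.006]]' 15
```

```text
time_s: 12.85
tool_pos: [0.5572, 0.1176, 0.0007]
tool_rot: [180.0, -0.1, 3.1]
force: [0.4, -0.3, -0.0]
grip_width: 0.0328
grasp_force: 0.0
time_s: 13.35
tool_pos: [0.5574, 0.1178, 0.0005]
tool_rot: [180.0, -0.0, 3.1]
force: [-1.2, -0.8, 3.5]
grip_width: 0.0111
grasp_force: 15.6
```

```bash
python3 -m jog '[[0,0,0,0,0,0,0.005],[0,0,-0.005,0,0,0,0.005],[0,0,-0.025,0,0,0,0.005],[0,0,-0.03,0,0,0,0.005],[0,0,-0.03,0,0,0.0535,0.005],[-0.002,0.03,0,0,0,0,0.005],[-0.0026,0.038,0,0,0,0,0.005],[-0.0026,0.038,0,0,0,0,0.005],[-0.0026,0.038,0,0,0,0,0.005],[-0.0026,0.038,0,0,0,0,0.005]]' 30
python3 -m jog '[[-0.0026,0.038,0,0,0,0,0.005],[-0.0026,0.038,0,0,0,0,0.005],[-0.0026,0.038,0,0,0,0,0.005],[-0.0026,0.038,0,0,0,0,0.005],[0,0,0,0,0,0,0.005],[0,0,0,0,0,0,0.005]]'
python3 -c "
from h import *
rel(.5335,-.230,.025,0); look('chrome',.09,(.55,-.22),.1)"
```

```text
time_s: 14.18
tool_pos: [0.5436, -0.066, 0.0898]
tool_rot: [180.0, 0.0, 0.0]
force: [0.8, -0.6, -1.4]
grip_width: 0.0106
grasp_force: 30.0
time_s: 14.68
tool_pos: [0.5327, -0.2197, 0.0893]
tool_rot: [-180.0, 0.1, -0.3]
force: [1.1, 0.4, -0.2]
grip_width: 0.0104
grasp_force: 30.0
t 14.68 shift [0.0008 0.0103 0.0643] turn z -0.0059 w 0.0104
chrome [307.  73.] [ 0.6368 -0.2308] [94, 236] -72.6 [0.012 0.094]
chrome [259.  49.] [ 0.6405 -0.1874] [3, 20] 92.2 [0.003 0.003]
chrome [304. 127.] [ 0.5852 -0.2164] [66, 110] 179.9 [0.012 0.066]
chrome [232. 140.] [ 0.5894 -0.1703] [26, 87] -179.2 [0.011 0.026]
chrome [367. 132.] [ 0.598  -0.2421] [18, 48] 176.1 [0.014 0.02 ]
chrome [202. 137.] [ 0.5991 -0.1576] [7, 20] -166.8 [0.008 0.008]
chrome [319. 278.] [ 0.5112 -0.219 ] [33, 40] -91.5 [0.033 0.033]
```

```bash
python3 -m jog '[[0.0005,0.010,0,0,0,0,0.005],[0,0,0.03,0,0,0,0.005],[0,0,0.03,0,0,0,0.005],[0,0,0.006,0,0,0,0.005],[0,0,0,0,0,0,0.005]]'
python3 -m jog '[[0,0,0,0,0,0,0.005]]'
python3 -c "
from h import *
rel(.5335,-.230,.0095,0); cv2.imwrite('pics/w6.png',env.read_camera('wrist'))"
```

```text
time_s: 15.15
tool_pos: [0.5329, -0.2243, 0.0218]
tool_rot: [-179.8, 0.3, 0.2]
force: [0.1, -0.0, -2.0]
grip_width: 0.0108
grasp_force: 30.0
time_s: 15.23
tool_pos: [0.5354, -0.2254, 0.0247]
tool_rot: [-180.0, -0.0, 0.1]
force: [0.7, -0.6, -1.2]
grip_width: 0.011
grasp_force: 30.0
t 15.23 shift [-0.0019  0.0046  0.0152] turn z 0.0022 w 0.011
```

View pics/w6.png

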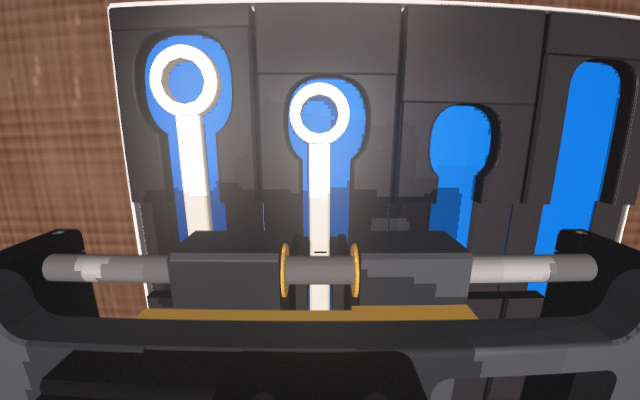

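The medium spanner (ring at (320,113)) is about 4–5 mm left of its cut-out, which agrees with the state reading. I shift it, lower it and release.

```bash
python3 -m jog '[[-0.0015,0.0045,0,0,0,0,0.005],[0,0,0.006,0,0,0,0.005],[0,0,0.005,0,0,0,0.005],[0,0,0,0,0,0,0.005],[0,0,0,0,0,0,0.005]]'
python3 -c "
from h import *
rel(.5335,-.230,.0095,0)"
```

```text
time_s: 15.7
tool_pos: [0.5329, -0.2307, 0.0127]
tool_rot: [-180.0, 0.0, 0.0]
force: [-0.3, 0.8, -1.5]
grip_width: 0.0105
grasp_force: 30.0
t 15.7 shift [ 0.0006 -0.0007  0.0032] turn z 0.0004 w 0.0105
```

```bash
python3 -m jog '[[0,0,0.003,0,0,0,0.005],[0,0,0,0,0,0,0.005],[0,0,0,0,0,0,0.024],[0,0,0,0,0,0,0.024],[0,0,0,0,0,0,0.024],[0,0,0,0,0,0,0.024],[0,0,-0.01,0,0,0,0.024],[0,0,-0.02,0,0,0,0.024],[0,0,-0.03,0,0,0,0.024],[0,0,-0.03,0,0,0,0.024]]'
python3 -m jog '[[0.0065,-0.038,0,0,0,0,0.03],[0.0065,-0.038,0,0,0,0,0.03],[0.0065,-0.038,0,0,0,0,0.03],[0.0065,-0.038,0,0,0,0,0.03],[0.0065,-0.038,0,0,0,0,0.03],[0.0065,-0.038,0,0,0,0,0.03],[0.0065,-0.037,0,0,0,0,0.03],[0,0,0,0,0,-0.111,0.03],[0,0,0,0,0,-0.111,0.03],[0,0,0,0,0,-0.111,0.03],[0,0,0,0,0,0,0.03],[0,0,0,0,0,0,0.03]]'
python3 -c "
from h import *
rel(.5785,.035,.001,19.1); look('chrome',.006,(.59,.04),.1)"
```

```text
time_s: 16.53
tool_pos: [0.5327, -0.2304, 0.1012]
tool_rot: [-180.0, 0.1, 0.0]
force: [1.2, -0.4, -0.2]
grip_width: 0.0241
grasp_force: 0.0
time_s: 17.53
tool_pos: [0.5788, 0.0341, 0.1006]
tool_rot: [180.0, -0.0, 18.9]
force: [-0.4, -0.2, -0.9]
grip_width: 0.0301
grasp_force: 0.0
t 17.53 shift [-0.     -0.0009  0.0996] turn z -0.0032 w 0.0301
chrome [319. 243.] [0.5748 0.042 ] [131, 156] -159.4 [0.131 0.025]
```

```bash
python3 -m jog '[[0,-0.001,0.03,0,0,-0.003,0.03],[0,0,0.03,0,0,0,0.03],[0,0,0.025,0,0,0,0.03],[0,0,0.011,0,0,0,0.03],[0,0,0,0,0,0,0.03],[0,0,0,0,0,0,0.03]]'
python3 -c "
from h import *
rel(.5785,.035,.0005,19.1); cv2.imwrite('pics/w7.png',env.read_camera('wrist'))"
```

```text
time_s: 18.08
tool_pos: [0.5786, 0.0352, 0.0043]
tool_rot: [-180.0, -0.0, 19.2]
force: [0.7, 0.3, 0.4]
grip_width: 0.0298
grasp_force: 0.0
t 18.08 shift [-0.0002  0.0001  0.0038] turn z 0.0016 w 0.0298
```

View pics/w7.png

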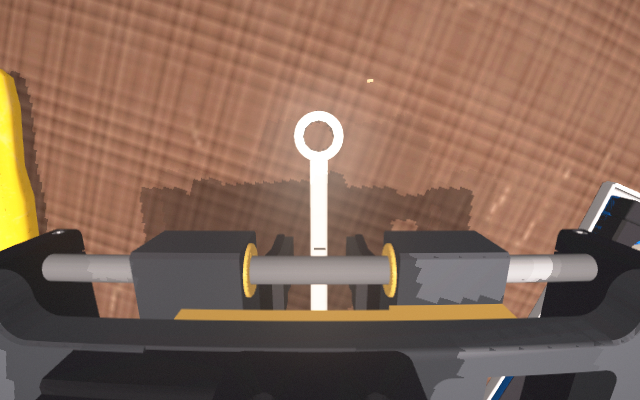

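The short spanner is centred, with its ring at (319,135). I grip it and carry it over.

```bash
python3 -m jog '[[0,0,0.0038,0,0,0,0.03],[0,0,0,0,0,0,0.01],[0,0,0,0,0,0,0.01],[0,0,0,0,0,0,0.008],[0,0,0,0,0,0,0.004],[0,0,0,0,0,0,0.004],[0,0,0,0,0,0,0.004],[0,0,0,0,0,0,0.004]]' 15
python3 -m jog '[[0,0,0,0,0,0,0.003],[0,0,-0.005,0,0,0,0.003],[0,0,-0.025,0,0,0,0.003],[0,0,-0.03,0,0,0,0.003],[0,0,-0.03,0,0,0.111,0.003],[0,0,0,0,0,0.111,0.003],[0,0,0,0,0,0.111,0.003],[0,0,0,0,0,0,0.003]]' 30
python3 -m jog '[[-0.005,0.038,0,0,0,0,0.003],[-0.005,0.038,0,0,0,0,0.003],[-0.005,0.038,0,0,0,0,0.003],[-0.005,0.038,0,0,0,0,0.003],[-0.005,0.038,0,0,0,0,0.003],[-0.005,0.038,0,0,0,0,0.003],[-0.005,0.038,0,0,0,0,0.003],[-0.005,0.038,0,0,0,0,0.003],[-0.005,0.038,0,0,0,0,0.003],[0,0,0,0,0,0,0.003],[0,0,0,0,0,0,0.003]]'
python3 -c "
from h import *
rel(.5335,-.3065,.025,0); cv2.imwrite('pics/w8.png',env.read_camera('wrist'))"
```

```text
time_s: 18.8
tool_pos: [0.5785, 0.0352, 0.0005]
tool_rot: [180.0, -0.0, 19.3]
force: [-1.2, 0.1, 2.8]
grip_width: 0.0095
grasp_force: 15.5
time_s: 19.47
tool_pos: [0.5786, 0.035, 0.091]
tool_rot: [180.0, -0.1, 0.0]
force: [-1.2, -0.7, -1.2]
grip_width: 0.0093
grasp_force: 30.0
time_s: 20.38
tool_pos: [0.5326, -0.3105, 0.0892]
tool_rot: [-180.0, 0.1, 0.0]
force: [0.7, 1.4, -1.7]
grip_width: 0.0088
grasp_force: 30.0
t 20.38 shift [ 0.0009 -0.004   0.0642] turn z 0.0001 w 0.0088
```

```bash
python3 -m jog '[[0.001,-0.004,0,0,0,0,0.003],[0,0,0.03,0,0,0,0.003],[0,0,0.03,0,0,0,0.003],[0,0,0.005,0,0,0,0.003],[0,0,0,0,0,0,0.003],[0,0,0,0,0,0,0.003]]'
python3 -c "
from h import *
rel(.5335,-.3065,.0095,0); cv2.imwrite('pics/w9.png',env.read_camera('wrist'))"
```

```text
time_s: 20.93
tool_pos: [0.5364, -0.3016, 0.026]
tool_rot: [-180.0, -0.0, 0.3]
force: [-0.0, 0.5, -1.0]
grip_width: 0.0092
grasp_force: 30.0
t 20.93 shift [-0.0029  0.0049  0.0165] turn z 0.006 w 0.0092
```

View pics/w9.png

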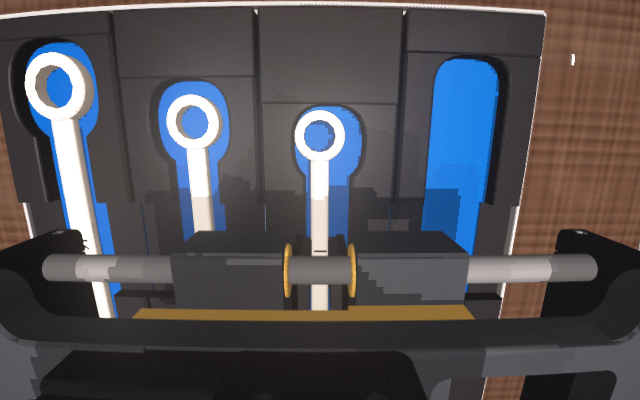

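The medium spanner is seated, with its ring at (193,121). The short one (ring at (319,135)) is about 5 mm left of its cut-out, again matching the reading.

```bash
python3 -m jog '[[-0.0025,0.005,0,0,0,0,0.003],[0,0,0.006,0,0,0,0.003],[0,0,0.005,0,0,0,0.003],[0,0,0,0,0,0,0.003],[0,0,0,0,0,0,0.003]]'
python3 -c "
from h import *
rel(.5335,-.3065,.0095,0)"
```

```text
time_s: 21.4
tool_pos: [0.5326, -0.3078, 0.0139]
tool_rot: [-180.0, 0.0, 0.2]
force: [0.2, 0.4, -1.3]
grip_width: 0.009
grasp_force: 30.0
t 21.4 shift [ 0.0009 -0.0013  0.0044] turn z 0.0033 w 0.009
```

```bash
python3 -m jog '[[0.0005,-0.001,0.004,0,0,0,0.003],[0,0,0,0,0,0,0.003],[0,0,0,0,0,0,0.022],[0,0,0,0,0,0,0.022],[0,0,0,0,0,0,0.022],[0,0,0,0,0,0,0.022],[0,0,-0.01,0,0,0,0.022],[0,0,-0.02,0,0,0,0.022],[0,0,-0.03,0,0,0,0.022],[0,0,-0.04,0,0,0,0.022]]'
python3 -m jog '[[0.0006,-0.038,0,0,0,0,0.055],[0.0006,-0.038,0,0,0,0,0.055],[0.0006,-0.038,0,0,0,0,0.055],[0.0006,-0.038,0,0,0,0,0.055],[0.0006,-0.038,0,0,0,0,0.055],[0.0006,-0.038,0,0,0,0,0.055],[0.0006,-0.038,0,0,0,0,0.055],[0.0006,-0.038,0,0,0,0,0.055],[0.0006,-0.038,0,0,0,0,0.055],[0.0006,-0.038,0,0,0,0,0.055],[0.0006,-0.038,0,0,0,0,0.055],[0.0006,-0.038,0,0,0,0,0.055]]'
python3 -m jog '[[0.0006,-0.038,0,0,0,0,0.055],[0.0006,-0.038,0,0,0,0,0.055],[0.0006,-0.038,0,0,0,0,0.055],[0.0006,-0.036,0,0,0,0,0.055],[0,0,0,0,0,-0.102,0.055],[0,0,0,0,0,-0.102,0.055],[0,0,0,0,0,-0.102,0.055],[0,0,0,0,0,0,0.055],[0,0,0,0,0,0,0.055]]'
python3 -c "
from h import *
rel(.5424,.300,.014,17.5); look('red',.013,(.55,.3)); cv2.imwrite('pics/w10.png',env.read_camera('wrist'))"
```

```text
time_s: 22.23
tool_pos: [0.5317, -0.306, 0.1095]
tool_rot: [-179.8, 0.2, 0.2]
force: [0.5, -0.5, 0.6]
grip_width: 0.0218
grasp_force: 0.0
time_s: 23.23
tool_pos: [0.5393, 0.1508, 0.1114]
tool_rot: [180.0, -0.1, 0.2]
force: [1.4, -0.3, -0.1]
grip_width: 0.055
grasp_force: 0.0
time_s: 23.98
tool_pos: [0.5412, 0.299, 0.1107]
tool_rot: [180.0, -0.0, 17.6]
force: [-0.1, 1.1, 0.5]
grip_width: 0.0548
grasp_force: 0.0
t 23.98 shift [ 0.0014 -0.0006  0.0967] turn z 0.0009 w 0.0548
red [316. 200.] [0.5473 0.3048] [27, 100] -161.8 [0.027 0.024]
```

View pics/w10.png

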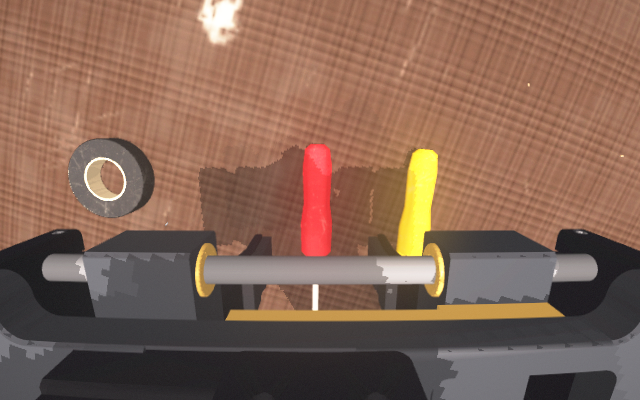

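The red handle (316,200) is centred between the fingers and clear of the yellow one. I descend to 14 mm and grip.

```bash
python3 -m jog '[[0.0005,-0.001,0.03,0,0,0,0.045],[0,0,0.03,0,0,0,0.045],[0,0,0.025,0,0,0,0.045],[0,0,0.0115,0,0,0,0.045],[0,0,0,0,0,0,0.045],[0,0,0,0,0,0,0.045]]'
python3 -m jog '[[0,0,0,0,0,0,0.02],[0,0,0,0,0,0,0.02],[0,0,0,0,0,0,0.02],[0,0,0,0,0,0,0.02],[0,0,0,0,0,0,0.015],[0,0,0,0,0,0,0.015]]' 25
```

```text
time_s: 24.58
tool_pos: [0.5413, 0.3003, 0.0141]
tool_rot: [-180.0, 0.0, 17.7]
force: [0.1, 0.2, 0.2]
grip_width: 0.045
grasp_force: 0.0
time_s: 25.08
tool_pos: [0.5419, 0.3007, 0.0149]
tool_rot: [-180.0, -0.1, 17.7]
force: [-0.6, -1.6, 5.9]
grip_width: 0.0256
grasp_force: 25.0
```

```bash
python3 -m jog '[[0,0,-0.005,0,0,0,0.015],[0,0,-0.025,0,0,0,0.015],[0,0,-0.03,0,0,0,0.015],[0,0,-0.03,0,0,0.103,0.015],[0,0,0,0,0,0.103,0.015],[0,0,0,0,0,0.103,0.015],[0,0,0,0,0,0,0.015]]' 30
python3 -m jog '[[0.0022,0.038,0,0,0,0,0.015],[0.0022,0.038,0,0,0,0,0.015],[0.0022,0.038,0,0,0,0,0.015],[0.0022,0.038,0,0,0,0,0.015],[0.0022,0.038,0,0,0,0,0.015],[0.0022,0.038,0,0,0,0,0.015],[0.0022,0.038,0,0,0,0,0.015],[0.0022,0.038,0,0,0,0,0.015],[0.0022,0.038,0,0,0,0,0.015],[0.0022,0.038,0,0,0,0,0.015],[0.0022,0.038,0,0,0,0,0.015],[0.0022,0.038,0,0,0,0,0.015]]'
python3 -m jog '[[0.0022,0.038,0,0,0,0,0.015],[0.0022,0.038,0,0,0,0,0.015],[0.0022,0.038,0,0,0,0,0.015],[0.0022,0.038,0,0,0,0,0.015],[0.0022,0.038,0,0,0,0,0.015],[0.0022,0.036,0,0,0,0,0.015],[0,0,0,0,0,0,0.015],[0,0,0,0,0,0,0.015]]'
python3 -c "
from h import *
rel(.5805,-.3825,.04,0); look('red',.1,(.58,-.38),.15); cv2.imwrite('pics/w11.png',env.read_camera('wrist'))"
```

```text
time_s: 25.67
tool_pos: [0.5413, 0.2998, 0.1042]
tool_rot: [180.0, -0.0, -0.1]
force: [-0.4, -1.0, -2.3]
grip_width: 0.0255
grasp_force: 30.0
time_s: 26.67
tool_pos: [0.5669, -0.1577, 0.1031]
tool_rot: [-180.0, 0.1, 0.2]
force: [0.9, -0.4, -0.8]
grip_width: 0.0258
grasp_force: 30.0
time_s: 27.33
tool_pos: [0.579, -0.3853, 0.1019]
tool_rot: [-180.0, 0.1, -0.1]
force: [-0.1, 0.6, -0.8]
grip_width: 0.0251
grasp_force: 30.0
t 27.33 shift [ 0.0015 -0.0028  0.0619] turn z -0.0025 w 0.0251
red [320. 220.] [ 0.6054 -0.3852] [24, 58] 179.7 [0.024 0.024]
red [302. 297.] [ 0.5482 -0.3751] [8, 17] 178.1 [0.008 0.008]
red [331. 298.] [ 0.5482 -0.39  ] [16, 16] 149.6 [0.02 0.02]
```

View pics/w11.png

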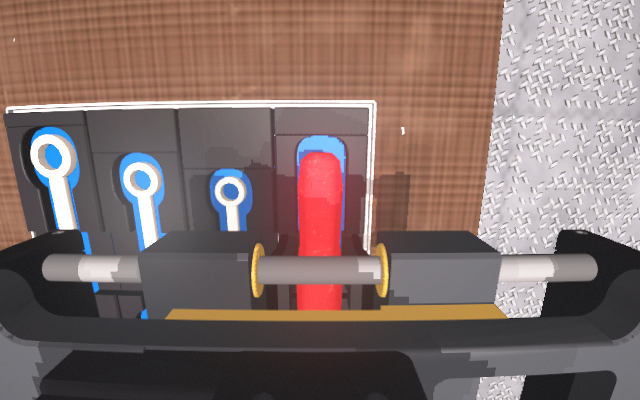

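The red handle (320,200) is aligned over its cut-out, and all three spanners are seated. I lower it in stages.

```bash
python3 -m jog '[[0.001,-0.0025,0,0,0,0,0.015],[0,0,0.03,0,0,0,0.015],[0,0,0.03,0,0,0,0.015],[0,0,0.004,0,0,0,0.015],[0,0,0,0,0,0,0.015],[0,0,0,0,0,0,0.015]]'
python3 -c "
from h import *
rel(.5805,-.3825,.024,0)"
```

```text
time_s: 27.93
tool_pos: [0.5829, -0.3784, 0.0408]
tool_rot: [180.0, -0.0, 0.1]
force: [0.1, 0.0, -0.6]
grip_width: 0.0256
grasp_force: 30.0
t 27.93 shift [-0.0024  0.0041  0.0168] turn z 0.0022 w 0.0256
```

```bash
python3 -m jog '[[-0.0024,0.0041,0,0,0,0,0.015],[0,0,0.007,0,0,0,0.015],[0,0,0.006,0,0,0,0.015],[0,0,0,0,0,0,0.015],[0,0,0,0,0,0,0.015]]'
python3 -m jog '[[0,0,0.002,0,0,0,0.015],[0,0,0.002,0,0,0,0.015],[0,0,0,0,0,0,0.015]]'
```

```text
time_s: 28.35
tool_pos: [0.5793, -0.3833, 0.0263]
tool_rot: [-180.0, 0.0, 0.0]
force: [0.3, -0.3, -1.4]
grip_width: 0.026
grasp_force: 30.0
time_s: 28.6
tool_pos: [0.58, -0.3835, 0.023]
tool_rot: [180.0, -0.0, 0.0]
force: [-0.1, -0.2, -1.5]
grip_width: 0.0259
grasp_force: 30.0
```

```bash
python3 -m jog '[[0,0,0,0,0,0,0.042],[0,0,0,0,0,0,0.042],[0,0,0,0,0,0,0.042],[0,0,0,0,0,0,0.042],[0,0,-0.015,0,0,0,0.042],[0,0,-0.03,0,0,0,0.042],[0,0,-0.04,0,0,0,0.042],[0,0,-0.04,0,0,0,0.042],[-0.01,-0.02,-0.03,0,0,0,0.042],[-0.01,-0.03,-0.025,0,0,0,0.042],[-0.01,-0.03,-0.025,0,0,0,0.042],[-0.01,-0.03,-0.025,0,0,0,0.042]]'
python3 -m jog '[[-0.03,0,0,0,0,0,0.042],[-0.03,0,0,0,0,0,0.042],[0,0,0,0,0,0,0.042],[0,0,0,0,0,0,0.042]]'
python3 -c "
from h import *
im=env.read_camera('wrist'); cv2.imwrite('pics/w12.png',im)
c=env.get_calibration('scene')
for b in blobs(c,masks(env.read_camera('scene'))['yel'],.013,20,(195,170,335,280)): print('yel',*b)"
```

```text
time_s: 29.6
tool_pos: [0.5393, -0.2719, 0.2553]
tool_rot: [180.0, -0.1, 0.0]
force: [0.5, -0.6, 1.1]
grip_width: 0.042
grasp_force: 0.0
time_s: 29.93
tool_pos: [0.4786, -0.274, 0.2544]
tool_rot: [179.8, -0.0, -0.1]
force: [1.1, 0.3, 0.2]
grip_width: 0.042
grasp_force: 0.0
yel [261. 209.] [0.5717 0.2152] [33, 107] -168.4 [0.032 0.03 ]
```

View pics/w12.png

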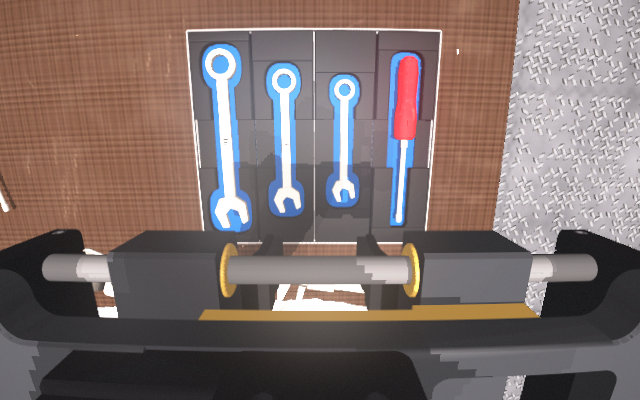

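All four tools lie in their cut-outs: rings at (220,64), (284,80) and (344,90), red handle at (407,90). The yellow screwdriver has not moved.

```bash
python3 -c "
from cell import env
print(env.sign_off())"
```

```text
the job is handed in; nothing more can be done
None
```

The job is handed in: the three spanners and the red screwdriver lie in their own cut-outs, rings and handle pointing away from the robot, the yellow screwdriver has not moved, and the clock was at about 30 s of the allowed 102 s.

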